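# Fold down the vegetable slicer's leg and hold it ready for the cook

### The job

The cook is about to slice the cucumbers. The vegetable slicer still leans on the left edge of the steel box with its leg folded: while it leans there, push the leg down by its red peg until it snaps past centre and stays fully open. Then take the slicer by its black handle, bring it off the box so that it stands on the worktop on its rubber foot and its leg, clear of the box, and finish still gripping the handle, holding it steady with the weight on the leg; leave the lidded tub, the spray bottle and the tongs beside it alone.

Things in the scene. Friction and masses are not known exactly. Their poses are not given: they have to be found in the camera images.
- slicer: Steel vegetable slicer with black ends, loose, 0.9 kg; deck 320 long, 120 wide, 24 thick. Origin: axis of the rubber foot (20 mm round bar across the low end). x up the deck to the handle, y across (+y away from the robot), z out of the deck; rail undersides at z=0. Leans at 27 degrees, rails on the lid edge 264 mm up from the origin; on its open leg the deck slopes 25. Its foot may slide
- leg_hub (a point): middle of the leg's hinge axis (parallel to the slicer's y), at 190, 0, 10 mm in the slicer's frame; the hinge's round ends stand out to 74 mm, and on the +y side a coil spring across the hub to 84 mm
- slicer_leg (a joint): Leg angle: 0 folded along the slicer's sides towards the foot (8 degrees under the deck line), grows as it swings down and on towards the handle end, 1.17 fully open on its stop. U of 8 mm bar, 94 long, 144 wide. Spring: below about 0.5 it pulls the leg back to folded (0.17 Nm at 0, none at 0.5), beyond it throws the leg open. It swings clear of worktop and box while the slicer leans
- leg_peg (a point): Middle of the red thumb peg on the leg arm facing the robot: 11 mm round, parallel to the slicer's y, its red part 76 to 94 mm from the slicer's centre plane (side rails end at 60, leg arm at 72), 52 mm from the hinge axis; moves with the leg. Some 3 to 4 N downward on it start the leg
- leg_foot: the two black rubber sleeves (14 mm round) on the cross bar at the free end of the leg; the body's origin lies on the hinge axis
- leg_foot_mid (a point): middle of the cross bar between the two rubber sleeves; 7 mm above the worktop when the leg stands on it
- slicer_handle: the slicer's black plastic handle: bar 92 long (along the slicer's x), 26 wide (y), 22 thick (z), its edges rounded; origin at its root on the upper end of the slicer
- handle_grip (a point): middle of the handle, 362, 0, 13.5 mm in the slicer's frame; at the start 56 mm above the box's lid top, 46 mm above that height when the slicer stands on its leg
- lid_box: Closed stainless utensil box, fixed; lid top 130 mm above the worktop. Origin under it on the worktop; the lid reaches from -109 to 63 mm in x and to 160 mm either side in y; its front (-x) looks to the robot. The slicer leans on the edge at y = +160
- cart_a: the steel work cart whose top is the worktop, z = 0 (fixed)
- tub_small: white lidded food tub, 119 round, 51 high, loose; leave alone
- spray: white spray bottle with green collar, 70 across, 194 high, loose, standing beyond the slicer; leave alone
- tongs_a: steel serving tongs lying flat, 192 long, 42 wide, 22 high, loose; leave alone

How it is judged:
On the way, in this order (a step that is already met when the one before it is completed fails the run):
1. the leg has snapped fully open while the slicer still leans on the box (value of joint slicer_leg above 1.08 rad and contact force between slicer and lid_box above 0.3 N), for 0.2 s.
2. the gripper holds the handle and has brought the slicer off the box, leg open (contact force between the fingers and slicer_handle above 3 N and contact force between slicer and lid_box below 0.05 N and value of joint slicer_leg above 1.08 rad), for 0.2 s.
At the end, for the whole second after the job is handed in: Leg fully open (at least 1.08 of 1.17 rad) with its rubber sleeves pressing on the worktop (over 0.5 N), rubber foot down too (within 5 mm), deck sloping 21 to 29 degrees, the slicer not touching the box, still, and the fingers still gripping the handle with more than 3 N (all of step 2 and contact force between leg_foot and cart_a above 0.5 N and height (world z) of leg_foot_mid below 0.011 m and height (world z) of slicer below 0.015 m and angle between slicer's own z axis and vertical between 0.36 and 0.51 rad and linear speed of slicer below 0.02 m/s and angular speed of slicer below 0.1 rad/s); the arm keeps its last pose, push and grip.
It fails at once if the tub, the spray bottle or the tongs are shifted by more than 2 cm or tipped (distance of any of tub_small, spray, tongs_a from where it was at the start of the episode above 0.02 m or angle between any of spray, tongs_a, tub_small's own z axis and vertical above 0.35 rad).
It also fails if it takes over 45 s, if anything falls off the work surface, if the arm or the gripper's body presses on something with over 40 N, if the wrist force passes 120 N, or if a joint passes its speed limit or range.

### The arm

A 6-joint arm with a two-finger parallel gripper is mounted at the origin on a cart in front of the work surface, level with it; the furniture and walls round the work are solid. World frame = base frame: x ahead of the robot, y to its left, z up, the work surface at z = 0. Lengths are in m, angles in rad, forces in N, time in s.
With the tool pointing down it reaches from about 0.325 to 0.775 m from the base axis. Payload 9.3 kg.
Tool frame: the origin (TCP) lies between the finger pads; the fingertips stand 22 mm ahead of it and the grasp point (between the pads) lies 3 mm ahead of it; z points along the fingers, y is the direction in which the jaws open and shut (so a half turn about z gives the same grasp; the last joint's range is limited). The gripper opens to 85 mm and grips with 20 to 120 N. Pads are 22 mm wide; open, the fingers measure 114 mm over their backs; the gripper's body (76 mm by 85 mm) begins 54 mm behind the grasp point. The pads swing forward as they close: fully open they stand 13 mm farther back than shut.
Start: joints at [-1.255, 0.259, 0.021, 1.334, 0, 1.418], TCP at [0.248, -0.491, 0.253] pointing down, gripper open.
Joint ranges: [-3.04, 3.04], [-0.91, 1.82], [-1.04, 1.36], [-1.92, 1.95], [-1.52, 1.45], [-3.14, 3.14]. Speed limits (rad/s): [2.22, 2.22, 2.79, 3.14, 3.14, 3.14].

### API

Orientations are given as a unit quaternion [w, x, y, z].
In Python, from rig import observe, cams, order gives the robot as it stands.
- The arm moves only by the tool send_rows, never from a script. Its argument "steps" is a list of rows, each a list of 6 numbers: the shift along the tool's x, y, z in units of 30 mm (1.0 is 30 mm), then the turn, a rotation vector about the tool's x, y, z in units of 5 degrees (1.0 is 5 degrees). A call has 1 to 10 rows; each row shifts and turns the commanded pose from where the row before left it, along the tool's axes as they then stand; what a row does not reach is not made up. A row lasts 1/12 s, in which the tool goes at most 41.7 mm and 7.16 degrees, less where a joint would pass 70% of its speed; a pose out of reach is approached as far as the arm can. A call is refused whole if a number of a shift passes 1 or a number of a turn 1, either way. A call with a gripper value outside its range is refused whole. "fingers" is the gripper's target within -1 to 1 (shut at 1, half-way at 0, fully open at -1), set as the call begins (left out, the last holds). The fingers move at their own pace and stop on an object; "grip_force" is the grip in N (left out, the last holds). Time passes only in rows, so rows that do not move let the fingers close. It gives the time, the measured TCP pose, the force and the opening at its end, in the units of the state.
- observe(): the state, without advancing time (a new reading comes with each control period).
- cams.read_camera(name): name is "side" or "top" or "wrist"; returns a dict with "img" (420x560x3 uint8, red, green, blue), "fovy" (degrees; the focal length in pixels is half the picture's height over the tangent of half this angle, whatever the lens; pixels are square), "cx", "cy" (the principal point, pixels), "distortion" ([k1, k2, p1, p2, k3] as OpenCV has them; the pictures are not rectified), "world_to_cam" (4x4, takes a point from world to camera coordinates); the wrist camera has in their place "hand_eye" (4x4, takes a point from camera to tool coordinates, whose origin is the TCP and whose axes are the flange's). Camera axes: x right, y up, looking along -z (the intrinsics and any distortion apply to the point x, -y, -z); pixel columns grow to the right and rows downward; lengths in m; the calibration is good to about 2 mm. A picture is of the moment at which its call begins: read the wrist's pose just before it. There is no depth.
- order.hand_in(): hands the job in, once; it reports no verdict.
The state is a dict: "time": time; "q": joint angles; "dq": joint speeds; "joint_efforts": joint torques, N m; "ee_pos": TCP position; "eef_rot": TCP orientation; "contact_force": force on the tool from outside, world axes, zero at the start; "moment": the same for the moment, N m; "finger_gap": finger opening in m.
Only numpy, scipy, OpenCV 4.12 (cv2) and the standard library are available. Lean on these libraries where they do the work, as an engineer would, in place of code of your own. Each camera call takes 0.05 s, during which the arm holds its last target.

## Working session

There is one attempt and no reset: what is moved stays moved. The work goes in short steps, Python scripts to look and compute and a tool call to move; the robot and the scene stay as the last step left them, time stands still between calls to the robot, and variables do not carry over. Pictures are saved under pics/ and viewed, and the job is handed in when it is done.

Besides the shell and the picture viewer there is one more tool, called as name([rows], argument=value, ...), one row to a line, values as JSON. send_rows: Moves the arm, as the interface text tells. Its arguments: {"type":"object","properties":{"steps":{"type":"array","items":{"type":"array","items":{"type":"number"}}},"fingers":{"type":"number"},"grip_force":{"type":"number"}},"required":["steps"]}

```bash
ls; mkdir -p pics; cat > h.py <<'E'
import numpy as np, cv2
from rig import observe, cams, order
def K(c):
    f=210/np.tan(np.radians(c["fovy"])/2)
    return np.array([[f,0,c["cx"]],[0,f,c["cy"]],[0,0,1]]),np.array(c["distortion"],float)
F=np.diag([1,-1,-1.])
def ray(c,uv,T=None):
    k,d=K(c); p=cv2.undistortPoints(np.array([[uv]],float),k,d)[0,0]
    v=F@np.array([p[0],p[1],1.])
    M=np.linalg.inv(c["world_to_cam"]) if T is None else T
    v=M[:3,:3]@v
    return M[:3,3],v/np.linalg.norm(v)
def plane(c,uv,z):
    o,v=ray(c,uv); return o+v*(z-o[2])/v[2]
def proj(c,P):
    k,d=K(c); W=np.array(c["world_to_cam"]); P=np.atleast_2d(P)
    X=(W[:3,:3]@P.T).T+W[:3,3]; X=X@F
    return cv2.projectPoints(X,np.zeros(3),np.zeros(3),k,d)[0][:,0]
def tri(*rs):
    A=np.zeros((3,3));b=np.zeros(3)
    for o,v in rs:
        m=np.eye(3)-np.outer(v,v);A+=m;b+=m@o
    x=np.linalg.solve(A,b)
    return x,[np.linalg.norm((np.eye(3)-np.outer(v,v))@(x-o)) for o,v in rs]
def save(c,n): cv2.imwrite(n,c["img"][:,:,::-1])
E
python3 - <<'E'
from h import *
print(observe())
for n in("side","top","wrist"):
    c=cams.read_camera(n); save(c,f"pics/{n}0.png"); print(n,{k:v for k,v in c.items() if k!="img"})
E
```

```text
pics
{'time': 0.0, 'q': array([-1.25458805e+00,  2.59210500e-01,  2.07548874e-02,  1.33372268e+00,
        2.19046157e-05,  1.41819865e+00]), 'dq': array([-1.24782181e-03,  6.15920208e-05, -1.98413679e-03, -7.04309138e-04,
       -1.80085102e-04, -6.57707489e-05]), 'joint_efforts': array([ 1.42739145e-04, -5.55638123e+01,  3.44529140e+01,  1.38174128e-02,
       -1.45557560e-04, -1.89725040e-05]), 'ee_pos': array([ 0.24842243, -0.4904088 ,  0.25265351]), 'eef_rot': array([-6.89566468e-04,  9.72652950e-01,  2.32262267e-01, -4.55473093e-05]), 'contact_force': array([-0.51251872,  0.264699  , -0.32631278]), 'moment': array([ 0.03142121,  0.04124048, -0.03402133]), 'finger_gap': 0.08547477905253931}
side {'fovy': 42.55984652203933, 'cx': 286.63625999658854, 'cy': 207.18827572837398, 'distortion': array([-0.21604148,  0.        ,  0.        ,  0.        ,  0.        ]), 'world_to_cam': array([[-0.82735098, -0.56162399,  0.0082973 ,  0.48121578],
       [ 0.36900035, -0.53233349,  0.76187912,  0.01195474],
       [-0.42347266,  0.63340314,  0.64766609, -1.57050535],
       [ 0.        ,  0
[... 292 characters left out ...]
   [ 0.99710646,  0.02482566,  0.07184982, -0.56890648],
       [-0.07159123, -0.01115367,  0.99737169, -1.54007565],
       [ 0.        ,  0.        ,  0.        ,  1.        ]])}
wrist {'fovy': 66.49634173633154, 'cx': 281.749103799663, 'cy': 207.5365838984811, 'distortion': array([-0.0509158,  0.       ,  0.       ,  0.       ,  0.       ]), 'hand_eye': array([[ 8.74921024e-04,  9.57998840e-01,  2.86770740e-01,
         7.36027730e-02],
       [ 9.99999360e-01, -1.04371277e-03,  4.35731900e-04,
         4.55684652e-05],
       [ 7.16736939e-04,  2.86770176e-01, -9.57999140e-01,
        -1.20265386e-01],
       [ 0.00000000e+00,  0.00000000e+00,  0.00000000e+00,
         1.00000000e+00]])}
```

View pics/side0.png

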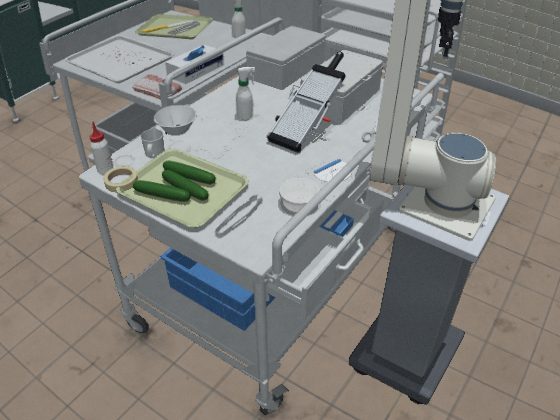

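View pics/top0.png

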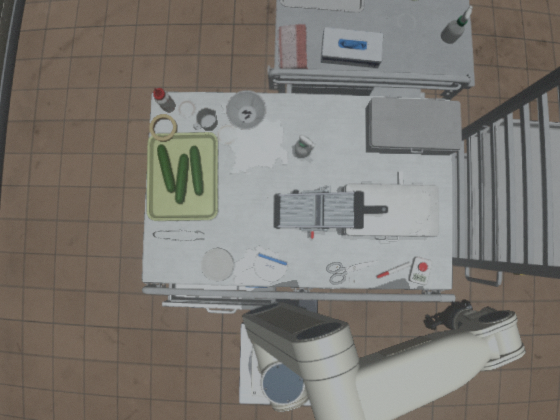

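```bash
python3 - <<'E'
import cv2
a=cv2.imread("pics/top0.png")[165:265,250:450]; cv2.imwrite("pics/topc.png",cv2.resize(a,None,fx=4,fy=4,interpolation=cv2.INTER_CUBIC))
a=cv2.imread("pics/side0.png")[40:190,220:400]; cv2.imwrite("pics/sidec.png",cv2.resize(a,None,fx=4,fy=4,interpolation=cv2.INTER_CUBIC))
E
```

```text
(no output)
```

View pics/topc.png

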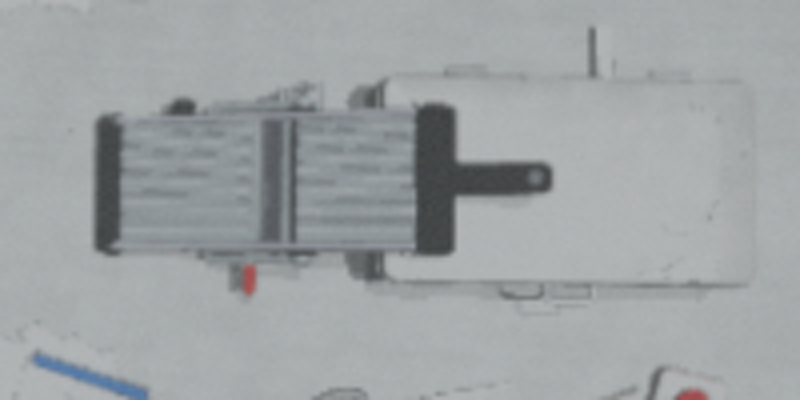

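View pics/sidec.png

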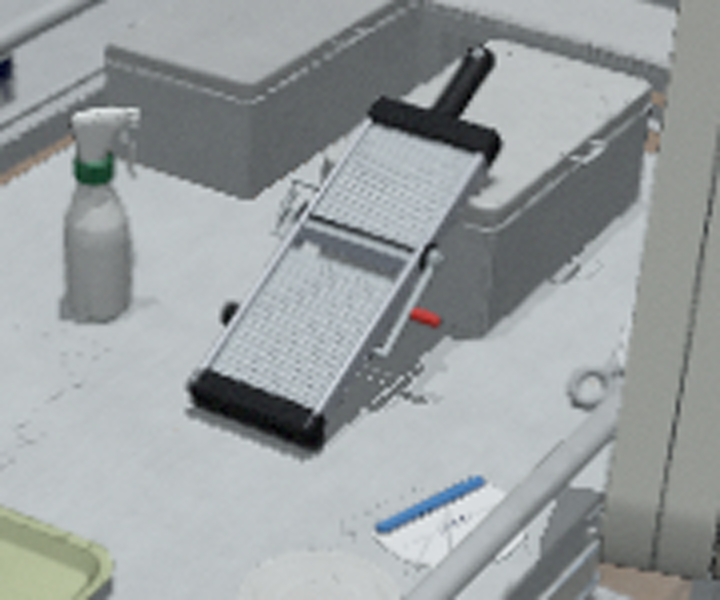

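```bash
python3 - <<'E'
from h import *
S=cams.read_camera("side");T=cams.read_camera("top")
def cen(c,box,f):
    x0,y0,x1,y1=box; r=c["img"][y0:y1,x0:x1].astype(int); m=f(r[...,0],r[...,1],r[...,2]); ys,xs=np.nonzero(m); return (xs.mean()+x0,ys.mean()+y0),m.sum(),(xs.min()+x0,ys.min()+y0,xs.max()+x0,ys.max()+y0)
red=lambda r,g,b:(r>g+60)&(r>b+60)
a=cen(S,(310,105,345,135),red);b=cen(T,(300,225,320,245),red);print(a,b)
print("peg",tri(ray(S,a[0]),ray(T,b[0])))
# top-view hand points: crop coords/4 + (250,165)
t=lambda u,v:((u+.5)/4+250-.5,(v+.5)/4+165-.5)
s=lambda u,v:((u+.5)/4+220-.5,(v+.5)/4+40-.5)
for n,p,z in [("lid nl",(385,280),.13),("lid fl",(385,78),.13),("lid nr",(750,283),.13),("lid fr",(752,82),.13),("footc n",(97,253),.02),("footc f",(97,115),.02)]:
    print(n,plane(T,t(*p),z))
print("handle end",tri(ray(T,t(552,177)),ray(S,s(487,52))))
print("endcap near corner",tri(ray(T,t(453,253)),ray(S,s(497,150))))
print("foot near corner",tri(ray(T,t(97,253)),ray(S,s(320,440))))
print("foot far",tri(ray(T,t(97,115)),ray(S,s(195,385))))
print("hole",tri(ray(T,t(536,177)),ray(S,s(479,52))))
E
```

```text
((np.float64(325.9130434782609), np.float64(118.69565217391305)), np.int64(23), (np.int64(323), np.int64(117), np.int64(329), np.int64(121))) ((np.float64(311.6), np.float64(234.5)), np.int64(10), (np.int64(311), np.int64(232), np.int64(312), np.int64(237)))
peg (array([ 0.48389078, -0.08913288,  0.07458843]), [np.float64(0.0006959749051541829), np.float64(0.0006959749051541524)])
lid nl [ 0.48465513 -0.20285257  0.13      ]
lid fl [ 0.65799066 -0.20038475  0.13      ]
lid nr [ 0.48887592 -0.52110102  0.13      ]
lid fr [ 0.66378768 -0.5231821   0.13      ]
footc n [0.50505592 0.04569002 0.02      ]
footc f [0.63214723 0.04906791 0.02      ]
handle end (array([ 0.56997385, -0.32786211,  0.20435651]), [np.float64(0.00018989901676470921), np.float64(0.00018989901676493392)])
endcap near corner (array([ 0.51111485, -0.25487895,  0.15334532]), [np.float64(0.0033620601092706494), np.float64(0.0033620601092705818)])
foot near corner (array([0.50324727, 0.04463428, 0.01703676]), [np.float64(0.0022081010359264247), np.float64(0.0022081010359263345)])
foot far (array([0.62825757, 0.04688733, 0.02545849]), [np.float64(0.003833609818931929), np.float64(0.0038336098189319955)])
hole (array([ 0.56964625, -0.31312694,  0.20970798]), [np.float64(0.0003224640415995504), np.float64(0.00032246404159948347)])
```

send_rows([
  [0, 0, 0, 0, 0, -1],
  [0, 0, 0, 0, 0, -1],
  [0, 0, 0, 0, 0, -1],
  [0, 0, 0, 0, 0, -1],
  [0, 0, 0, 0, 0, -1],
  [0, 0, 0, 0, 0, -1],
  [0, 0, 0, 0, 0, -1],
  [0, 0, 0, 0, 0, -1],
  [0, 0, 0, 0, 0, -1],
  [0, 0, 0, 0, 0, -1],
], fingers=1, grip_force=40)

```text
time: 1.08
ee_pos: [0.2485, -0.4906, 0.2531]
eef_rot: [-0.0, 0.782, 0.623, 0.0]
contact_force: [0.9, -0.9, 0.3]
finger_gap: 0.0003
```

send_rows([
  [0, 0, 0, 0, 0, -1],
  [0, 0, 0, 0, 0, -1],
  [0, 0, 0, 0, 0, -1],
  [0, 0, 0, 0, 0, -1],
  [0, 0, 0, 0, 0, -1],
  [0, 0, 0, 0, 0, -1],
  [0, 0, 0, 0, 0, -1],
  [0, 0, 0, 0, 0, -1],
  [0, 0, 0, 0, 0, -1],
  [0, 0, 0, 0, 0, -1],
])

```text
time: 1.92
ee_pos: [0.2485, -0.4906, 0.2531]
eef_rot: [-0.0, 0.445, 0.895, 0.0]
contact_force: [0.1, -0.2, -0.2]
finger_gap: 0.0001
```

send_rows([
  [0, 0, 0, 0, 0, -1],
  [0, 0, 0, 0, 0, -1],
  [0, 0, 0, 0, 0, -1],
  [0, 0, 0, 0, 0, -1],
  [0, 0, 0, 0, 0, -1],
  [0, 0, 0, 0, 0, -1],
  [0, 0, 0, 0, 0, -1],
  [0, 0, 0, 0, 0, -1],
  [0, 0, 0, 0, 0, -1],
  [0, 0, 0, 0, 0, -1],
])

```text
time: 2.75
ee_pos: [0.2485, -0.4906, 0.2532]
eef_rot: [-0.0, 0.025, 1.0, 0.0]
contact_force: [0.0, 0.1, -0.4]
finger_gap: 0.0001
```

send_rows([
  [0, 0, 0, 0, 0, -0.6],
  [0, 0.95, 0, 0, 0, 0],
  [0, 0.95, 0, 0, 0, 0],
  [0, 0.95, 0, 0, 0, 0],
  [0, 0.95, 0, 0, 0, 0],
  [0, 0.95, 0, 0, 0, 0],
  [0, 0.95, 0, 0, 0, 0],
  [0, 0.95, 0, 0, 0, 0],
  [0, 0.95, 0, 0, 0, 0],
  [0, 0.95, 0, 0, 0, 0],
])

```text
time: 3.58
ee_pos: [0.2488, -0.2328, 0.2532]
eef_rot: [0.0, 0.001, 1.0, -0.0]
contact_force: [0.6, -0.4, 0.8]
finger_gap: -0.0001
```

send_rows([
  [-0.5, 0.95, 0, 0, 0, 0],
  [-0.5, 0.95, 0, 0, 0, 0],
  [-0.6, 0.95, 0, 0, 0, 0],
  [-0.6, 0.95, 0, 0, 0, 0],
  [-0.6, 0.95, 0, 0, 0, 0],
  [-0.6, 0, 0, 0, -1, 0],
  [-0.6, 0, 0, 0, -1, 0],
  [-0.6, 0, 0, 0, -1, 0],
  [-0.6, 0, 0, 0, 0, 0],
  [0, 0, 0, 0, 0, 0],
])

```text
time: 4.42
ee_pos: [0.406, -0.0921, 0.2635]
eef_rot: [0.132, 0.001, 0.991, -0.001]
contact_force: [-0.3, 0.0, -0.2]
finger_gap: -0.0
```

```bash
cat >> h.py <<'E'
from scipy.spatial.transform import Rotation as Ro
def pose():
    o=observe();q=o["eef_rot"];return o["ee_pos"],Ro.from_quat([q[1],q[2],q[3],q[0]]).as_matrix()
E
python3 - <<'E'
from h import *
p,R=pose();print(p,observe()["q"],observe()["time"]);print(R.round(3))
tip=p+R@[0,0,.022];print("tip",tip)
for t in([.478,-.089,.105],[.478,-.089,.081],[.478,-.071,.062]):
    print((R.T@(np.array(t)-tip)/.03).round(2))
for n in("side","wrist"):
    c=cams.read_camera(n);save(c,f"pics/{n}1.png")
a=cv2.imread("pics/side1.png")[40:190,220:400]; cv2.imwrite("pics/sidec1.png",cv2.resize(a,None,fx=4,fy=4,interpolation=cv2.INTER_CUBIC))
E
```

```text
[ 0.4060241  -0.09214695  0.26348771] [-0.51072478 -0.13359506 -0.41210641  1.05967523  0.12678009 -0.49391967] 4.4167
[[-0.965  0.002  0.261]
 [ 0.002  1.    -0.001]
 [-0.261 -0.001 -0.965]]
tip [ 0.41177255 -0.09217927  0.24225203]
[-0.94  0.11  4.99]
[-0.73  0.12  5.76]
[-0.56  0.72  6.38]
```

View pics/sidec1.png

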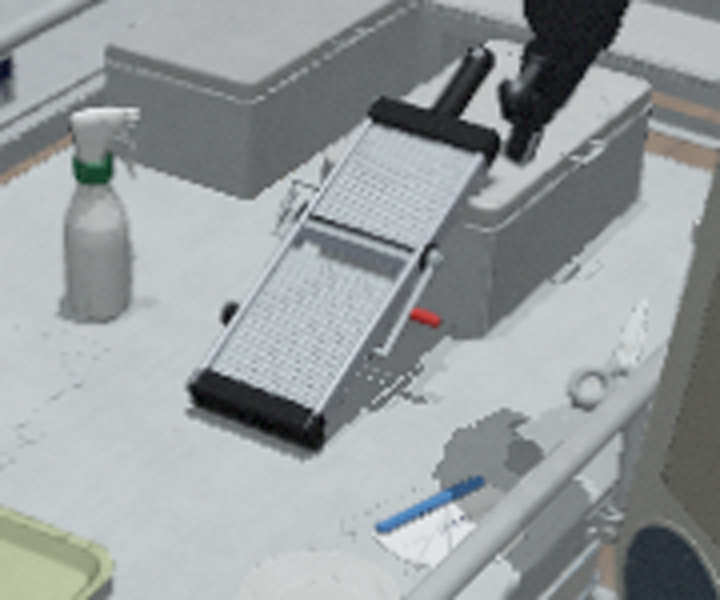

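View pics/wrist1.png

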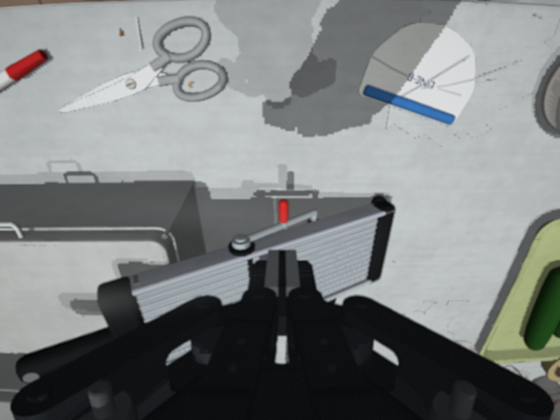

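send_rows([
  [-0.2, 0.02, 0.8, 0, 0, 0],
  [-0.2, 0.02, 0.8, 0, 0, 0],
  [-0.2, 0.02, 0.8, 0, 0, 0],
  [-0.2, 0.02, 0.8, 0, 0, 0],
  [-0.1, 0.02, 0.7, 0, 0, 0],
  [0, 0, 0.6, 0, 0, 0],
  [0, 0, 0.3, 0, 0, 0],
  [0, 0, 0, 0, 0, 0],
])

```text
time: 5.18
ee_pos: [0.4667, -0.0889, 0.1285]
eef_rot: [0.129, 0.001, 0.992, 0.001]
contact_force: [-0.2, -0.2, -0.7]
finger_gap: 0.0003
```

```bash
python3 - <<'E'
from h import *
p,R=pose();print(p)
tip=p+R@[0,0,.022];print("tip",tip,observe()["contact_force"])
c=cams.read_camera("wrist");save(c,"pics/w2.png")
M=np.eye(4);M[:3,:3]=R;M[:3,3]=p
im=c["img"].astype(int);m=(im[...,0]>im[...,1]+70)&(im[...,0]>im[...,2]+70);m[:, :220]=0;m[:,340:]=0
ys,xs=np.nonzero(m);print(xs.mean(),ys.mean(),m.sum(),xs.min(),xs.max(),ys.min(),ys.max())
o,v=ray(c,(xs.mean(),ys.mean()),M@c["hand_eye"]);print(o+v*(.0746-o[2])/v[2])
c=cams.read_camera("side")
cv2.imwrite("pics/s2.png",cv2.resize(c["img"][40:190,220:400,::-1],None,fx=4,fy=4,interpolation=cv2.INTER_CUBIC))
E
```

```text
[ 0.46669093 -0.08889437  0.12853106]
tip [ 0.47229967 -0.08887619  0.10725803] [-0.16342405 -0.22480166 -0.66961187]
278.5064516129032 240.1 310 270 287 228 250
[ 0.48103805 -0.09035351  0.0746    ]
```

View pics/s2.png

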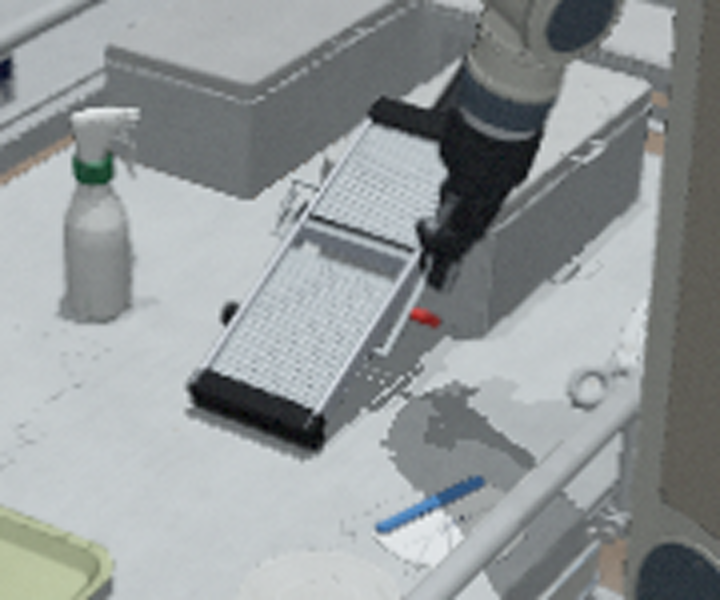

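View pics/w2.png

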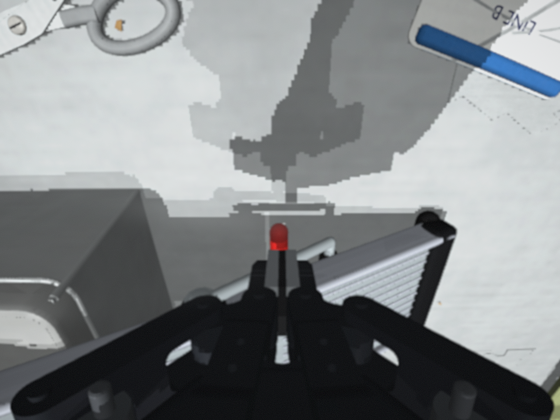

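send_rows([
  [0, 0, 0.2, 0, 0, 0],
  [0, 0, 0.2, 0, 0, 0],
  [0, 0, 0.2, 0, 0, 0],
  [0, 0, 0.2, 0, 0, 0],
  [0, 0, 0.04, 0, 0, 0],
  [0, 0, 0, 0, 0, 0],
  [0, 0, 0, 0, 0, 0],
])

```text
time: 5.87
ee_pos: [0.4744, -0.0892, 0.1061]
eef_rot: [0.13, 0.001, 0.991, -0.0]
contact_force: [0.2, -0.3, -0.6]
finger_gap: -0.0004
```

send_rows([
  [0.01, 0, 0.06, 0, 0, 0],
  [0.01, 0, 0.06, 0, 0, 0],
  [0, 0, 0, 0, 0, 0],
])

```text
time: 6.12
ee_pos: [0.475, -0.0894, 0.1027]
eef_rot: [0.131, 0.001, 0.991, -0.0]
contact_force: [-1.6, -1.1, 3.1]
finger_gap: -0.0002
```

send_rows([
  [0.03, -0.09, 0.11, 0, 0, 0],
  [0.03, -0.09, 0.11, 0, 0, 0],
  [0.03, -0.12, 0.1, 0, 0, 0],
  [0.03, -0.12, 0.1, 0, 0, 0],
  [0, 0, 0, 0, 0, 0],
])

```text
time: 6.53
ee_pos: [0.4743, -0.1025, 0.0887]
eef_rot: [0.13, 0.002, 0.991, -0.0]
contact_force: [-0.2, 0.4, 0.6]
finger_gap: 0.0001
```

```bash
python3 - <<'E'
from h import *
p,R=pose();print(p,"tip",p+R@[0,0,.022],observe()["contact_force"])
c=cams.read_camera("wrist");save(c,"pics/w3.png")
c=cams.read_camera("side")
cv2.imwrite("pics/s3.png",cv2.resize(c["img"][40:190,220:400,::-1],None,fx=4,fy=4,interpolation=cv2.INTER_CUBIC))
E
```

```text
[ 0.47429785 -0.1025434   0.0887041 ] tip [ 0.4799737  -0.10256178  0.06744888] [-0.17163664  0.3566776   0.58295737]
```

View pics/s3.png

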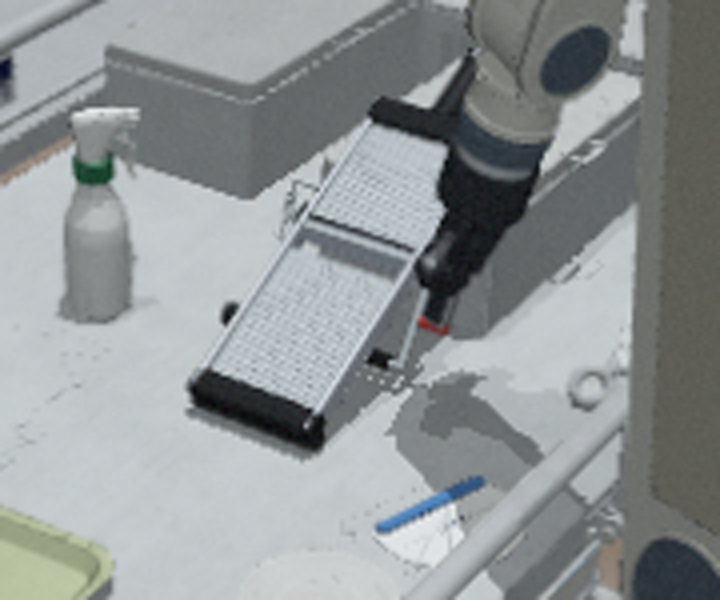

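View pics/w3.png

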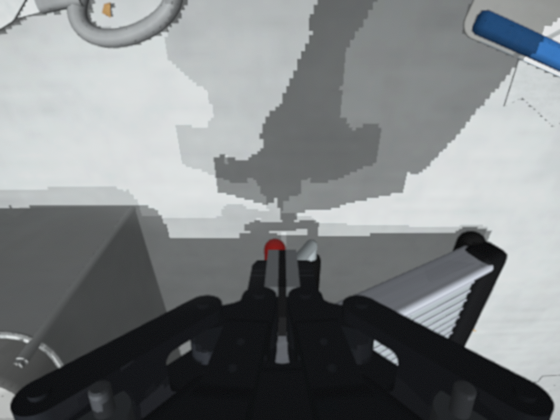

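send_rows([
  [0.02, -0.14, 0.09, 0, 0, 0],
  [0.02, -0.14, 0.09, 0, 0, 0],
  [0.02, -0.15, 0.08, 0, 0, 0],
  [0.02, -0.15, 0.08, 0, 0, 0],
  [0.01, -0.15, 0.04, 0, 0, 0],
  [0.01, -0.15, 0.03, 0, 0, 0],
  [0, 0, 0, 0, 0, 0],
  [0, 0, 0, 0, 0, 0],
])

```text
time: 7.3
ee_pos: [0.4759, -0.13, 0.0779]
eef_rot: [0.132, 0.002, 0.991, -0.001]
contact_force: [-2.8, -2.6, 12.0]
finger_gap: 0.0005
```

```bash
python3 - <<'E'
from h import *
p,R=pose();print(p,"tip",p+R@[0,0,.022],observe()["contact_force"])
c=cams.read_camera("wrist");save(c,"pics/w4.png")
c=cams.read_camera("side")
cv2.imwrite("pics/s4.png",cv2.resize(c["img"][40:190,220:400,::-1],None,fx=4,fy=4,interpolation=cv2.INTER_CUBIC))
E
```

```text
[ 0.4758935  -0.12996366  0.07790264] tip [ 0.48164752 -0.13003781  0.05666857] [-2.75668688 -2.60127385 12.00586267]
```

View pics/s4.png

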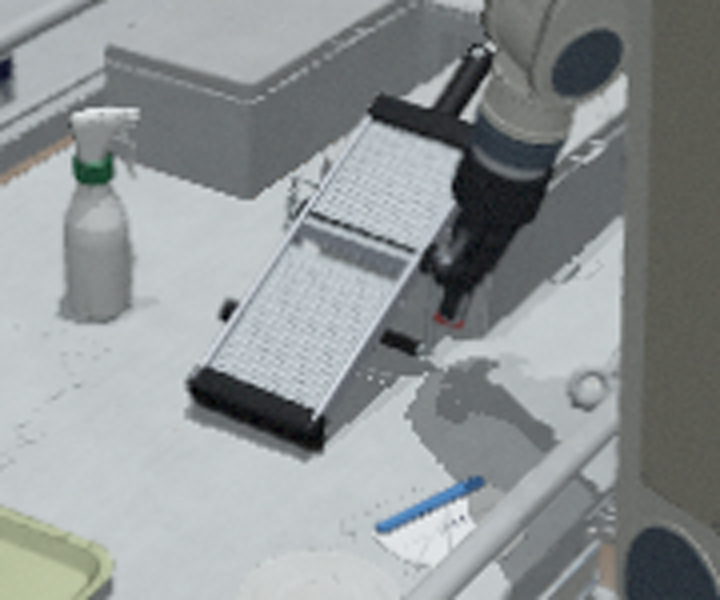

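View pics/w4.png

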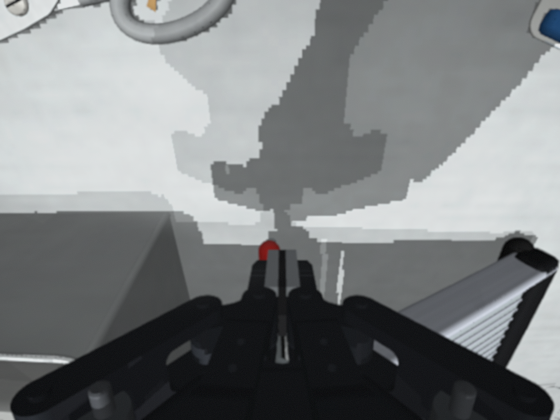

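send_rows([
  [0, 0, -0.15, 0, 0, 0],
  [0, 0, -0.3, 0, 0, 0],
  [0, 0, -0.5, 0, 0, 0],
  [0.1, 0, -0.8, 0, 0, 0],
  [0.3, 0, -0.9, 0, 0, 0],
  [0.3, 0, -0.9, 0, 0, 0],
  [0.3, 0, -0.9, 0, 0, 0],
  [0, 0, 0, 0, 0, 0],
])

```text
time: 8.07
ee_pos: [0.4104, -0.1284, 0.2023]
eef_rot: [0.133, 0.001, 0.991, -0.002]
contact_force: [1.1, -0.3, 1.0]
finger_gap: -0.0
```

```bash
python3 - <<'E'
from h import *
p,R=pose();print(p,observe()["contact_force"])
def model(o,th,lean=27,leg=0):
    # slicer frame axes in world, yaw 0
    l=np.radians(lean);X=np.array([0,-np.cos(l),np.sin(l)]);Y=np.array([1.,0,0]);Z=np.array([0,np.sin(l),np.cos(l)])
    a=np.radians(8)+th
    f=lambda x,y,z:o+X*x+Y*y+Z*z
    return dict(pegend=f(.19-.052*np.cos(a),-.09,.01-.052*np.sin(a)),peg=f(.19-.052*np.cos(a),-.085,.01-.052*np.sin(a)),footmid=f(.19-.094*np.cos(a),0,.01-.094*np.sin(a)),grip=f(.362,0,.0135),hend=f(.408,0,.0135))
S=cams.read_camera("side");T=cams.read_camera("top")
cv2.imwrite("pics/s5.png",cv2.resize(S["img"][40:190,220:400,::-1],None,fx=4,fy=4,interpolation=cv2.INTER_CUBIC))
cv2.imwrite("pics/t5.png",cv2.resize(T["img"][165:265,250:450,::-1],None,fx=4,fy=4,interpolation=cv2.INTER_CUBIC))
o=np.array([.569,.033,.01])
for th in(.8,1.0,1.17):
    m=model(o,th)
    print(th,m["peg"].round(4),proj(S,[m["peg"]]).round(1),proj(T,[m["peg"]]).round(1))
im=S["img"].astype(int)[100:140,300:350];M=(im[...,0]>im[...,1]+60)&(im[...,0]>im[...,2]+60);ys,xs=np.nonzero(M);print("side",xs.mean()+300,ys.mean()+100,M.sum())
im=T["img"].astype(int)[225:250,300:345];M=(im[...,0]>im[...,1]+60)&(im[...,0]>im[...,2]+60);ys,xs=np.nonzero(M);print("top",xs.mean()+300,ys.mean()+225,M.sum())
E
```

```text
[ 0.41037665 -0.1283827   0.20226734] [ 1.08615772 -0.28338671  0.99293011]
0.8 [ 0.484  -0.1235  0.0538] [[330.9 119.7]] [[320.7 234.6]]
1.0 [ 0.484  -0.1338  0.0532] [[332.5 118.6]] [[323.6 234.7]]
1.17 [ 0.484  -0.1426  0.0543] [[333.8 117.2]] [[326.  234.7]]
side 333.6666666666667 117.57142857142857 21
top 326.5 234.5 12
```

View pics/s5.png

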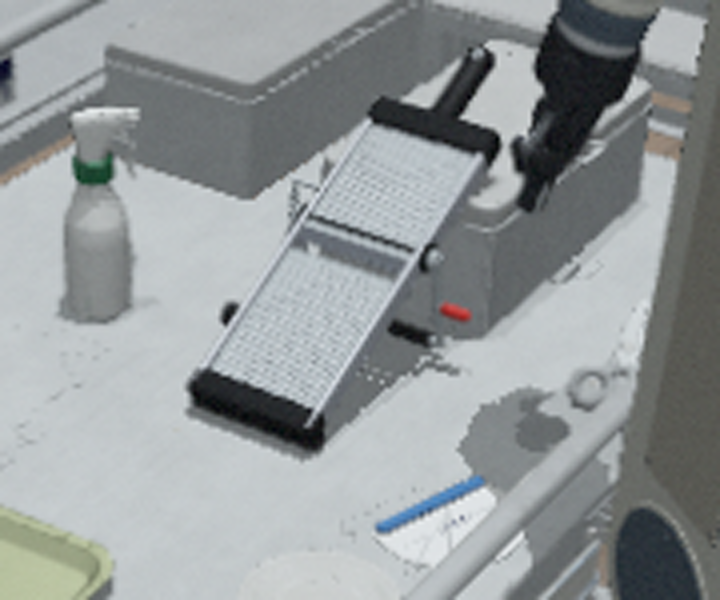

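View pics/t5.png

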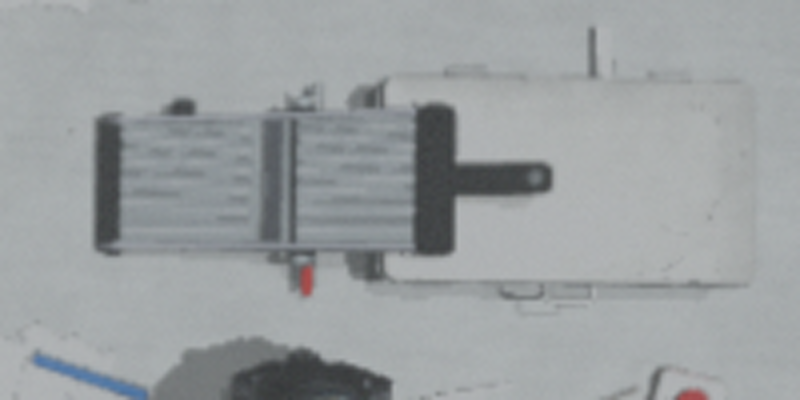

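send_rows([
  [0, 0, -1, 0, 1, 0],
  [0, 0, -1, 0, 1, 0],
  [0, 0, -1, 0, 1, 0],
  [0, 0, -0.8, 0, 0, 1],
  [0, 0, 0, 0, 0, 1],
  [0, 0, 0, 0, 0, 1],
  [0, 0, 0, 0, 0, 1],
  [0, 0, 0, 0, 0, 1],
  [0, 0, 0, 0, 0, 1],
  [0, 0, 0, 0, 0, 1],
], fingers=-1)

```text
time: 9.0
ee_pos: [0.3959, -0.1279, 0.3091]
eef_rot: [-0.001, 0.304, 0.953, 0.0]
contact_force: [0.1, 0.1, -0.2]
finger_gap: 0.0855
```

send_rows([
  [0, 0, 0, 0, 0, 1],
  [0, 0, 0, 0, 0, 1],
  [0, 0, 0, 0, 0, 1],
  [0, 0, 0, 0, 0, 1],
  [0, 0, 0, 0, 0, 1],
  [0, 0, 0, 0, 0, 1],
  [0, 0, 0, 0, 0, 1],
  [0, 0, 0, 0, 0, 1],
  [0, 0, 0, 0, 0, 1],
  [0, 0, 0, 0, 0, 1],
])

```text
time: 9.83
ee_pos: [0.3958, -0.1279, 0.3091]
eef_rot: [-0.001, 0.678, 0.735, -0.0]
contact_force: [0.1, -0.5, -0.6]
finger_gap: 0.0856
```

send_rows([
  [0, 0, 0, 0, 0, 1],
  [0, 0, 0, 0, -1, 0],
  [0, 0, 0, 0, -1, 0],
  [0, 0, 0, 0, -1, 0],
  [0, 0, 0, 0, -1, 0],
  [0, 0, 0, 0, -1, 0],
  [0, 0, 0, 0, -0.2, 0],
  [0, 0, 0, 0, 0, 0],
  [0, 0, 0, 0, 0, 0],
])

```text
time: 10.58
ee_pos: [0.3959, -0.1276, 0.3097]
eef_rot: [0.158, 0.69, 0.689, -0.159]
contact_force: [-0.2, 0.2, 0.6]
finger_gap: 0.0853
```

```bash
python3 - <<'E'
from h import *
p,R=pose();print(p,observe()["q"],observe()["finger_gap"]);print(R.round(3))
g=np.array([.5695,-.283,.1864])
for d in(.09,.0):
    tcp=g-R@[0,0,.003+d]
    print(tcp,(R.T@(tcp-p)/.03).round(2))
E
```

```text
[ 0.39589484 -0.12761777  0.30970577] [-0.23439182 -0.03294916 -0.24627226  1.24732764 -0.43848998  1.31280438] 0.08534568711957413
[[ 0.001  1.    -0.002]
 [ 0.9   -0.001 -0.436]
 [-0.436 -0.001 -0.9  ]]
[ 0.56966791 -0.24244478  0.27009137] [-2.87  5.8   2.85]
[ 0.56950542 -0.28169177  0.18909972] [-2.87  5.8   5.85]
```

send_rows([
  [-0.4, 0.8, 0, 0, 0, 0],
  [-0.5, 0.9, 0, 0, 0, 0],
  [-0.5, 0.9, 0, 0, 0, 0],
  [-0.5, 0.9, 0.2, 0, 0, 0],
  [-0.5, 0.9, 0.4, 0, 0, 0],
  [-0.4, 0.9, 0.8, 0, 0, 0],
  [-0.07, 0.5, 0.8, 0, 0, 0],
  [0, 0, 0.65, 0, 0, 0],
  [0, 0, 0, 0, 0, 0],
])

```text
time: 11.33
ee_pos: [0.5686, -0.2455, 0.2662]
eef_rot: [0.155, 0.691, 0.688, -0.16]
contact_force: [-1.6, -0.1, 0.3]
finger_gap: 0.0857
```

```bash
python3 - <<'E'
from h import *
p,R=pose();print(p)
c=cams.read_camera("wrist");save(c,"pics/w6.png")
c=cams.read_camera("side")
cv2.imwrite("pics/s6.png",cv2.resize(c["img"][0:150,270:420,::-1],None,fx=4,fy=4,interpolation=cv2.INTER_CUBIC))
E
```

```text
[ 0.56864426 -0.24553343  0.26621516]
```

View pics/w6.png

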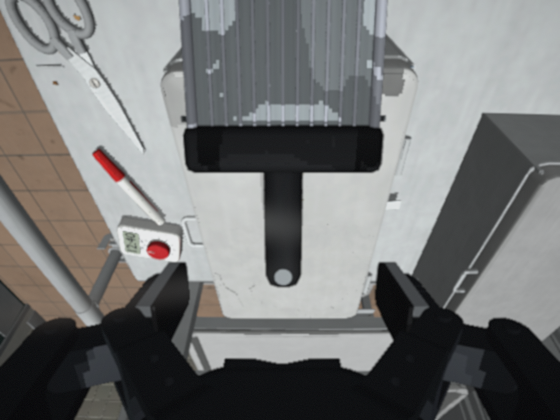

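View pics/s6.png

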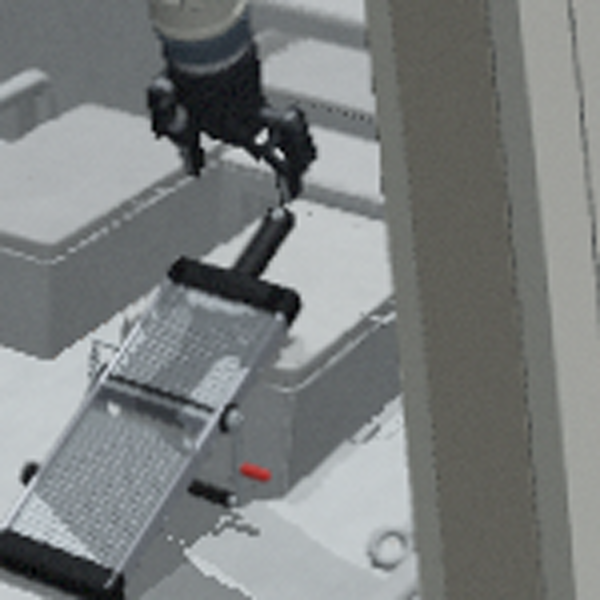

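send_rows([
  [0, 0, 0.5, 0, 0, 0],
  [0, 0, 0.5, 0, 0, 0],
  [0, 0, 0.5, 0, 0, 0],
  [0, 0, 0.5, 0, 0, 0],
  [0, 0.03, 0.4, 0, 0, 0],
  [0, 0, 0.3, 0, 0, 0],
  [0, 0, 0.14, 0, 0, 0],
  [0, 0, 0, 0, 0, 0],
  [0, 0, 0, 0, 0, 0],
])

```text
time: 12.18
ee_pos: [0.5703, -0.2806, 0.1958]
eef_rot: [0.159, 0.69, 0.688, -0.159]
contact_force: [-0.4, 0.1, -0.4]
finger_gap: 0.0853
```

```bash
python3 - <<'E'
from h import *
p,R=pose();print(p,observe()["contact_force"])
c=cams.read_camera("wrist");save(c,"pics/w7.png")
E
```

```text
[ 0.57030943 -0.28057421  0.19577044] [-0.35565762  0.0790794  -0.37704152]
```

View pics/w7.png

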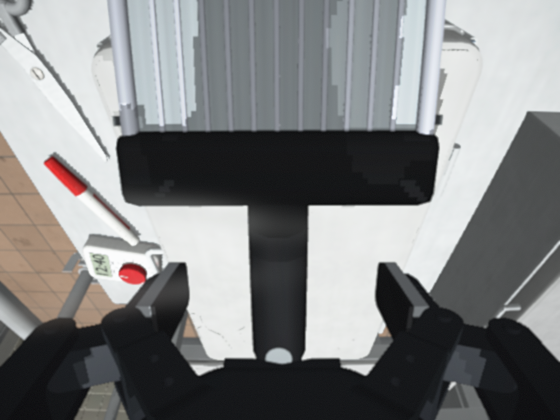

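send_rows([
  [0, -0.03, 0.15, 0, 0, 0],
  [0, 0, 0.07, 0, 0, 0],
  [0, 0, 0, 0, 0, 0],
])

```text
time: 12.48
ee_pos: [0.569, -0.2835, 0.1884]
eef_rot: [0.159, 0.69, 0.688, -0.159]
contact_force: [0.1, -0.6, 0.4]
finger_gap: 0.0855
```

send_rows([
  [0, 0, 0, 0, 0, 0],
  [0, 0, 0, 0, 0, 0],
  [0, 0, 0, 0, 0, 0],
  [0, 0, 0, 0, 0, 0],
  [0, 0, 0, 0, 0, 0],
  [0, 0, 0, 0, 0, 0],
  [0, 0, 0, 0, 0, 0],
  [0, 0, 0, 0, 0, 0],
], fingers=1, grip_force=70)

```text
time: 13.15
ee_pos: [0.5695, -0.2834, 0.1889]
eef_rot: [0.159, 0.69, 0.688, -0.159]
contact_force: [1.3, 2.3, 0.2]
finger_gap: 0.025
```

```bash
python3 - <<'E'
from h import *
p,R=pose();o=observe();print(p,o["contact_force"],o["moment"],o["finger_gap"]);print(R.round(3))
c=cams.read_camera("wrist");save(c,"pics/w8.png")
E
```

```text
[ 0.56951459 -0.28336765  0.18887187] [1.32839289 2.3258757  0.18621443] [ 0.69160214 -0.37108763  0.30859704] 0.02496527321083622
[[ 0.002  1.    -0.   ]
 [ 0.899 -0.002 -0.438]
 [-0.438  0.001 -0.899]]
```

View pics/w8.png

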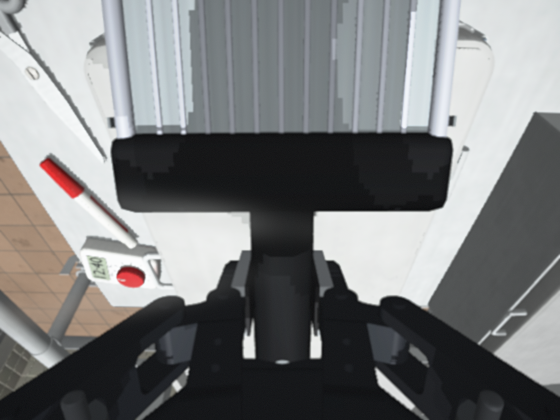

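send_rows([
  [-0.05, 0, -0.1, 0, 0, 0],
  [-0.05, 0, -0.1, 0, 0, 0],
  [-0.08, 0, -0.17, 0, 0, 0],
  [-0.08, 0, -0.17, 0, 0, 0],
  [0, 0, 0, 0, 0, 0],
  [0, 0, 0, 0, 0, 0],
  [0, 0, 0, 0, 0, 0],
  [0, 0, 0, 0, 0, 0],
])

```text
time: 13.87
ee_pos: [0.5692, -0.284, 0.2071]
eef_rot: [0.159, 0.69, 0.688, -0.16]
contact_force: [-0.1, -3.0, -2.5]
finger_gap: 0.0252
```

```bash
python3 - <<'E'
from h import *
p,R=pose();o=observe();print(p,o["contact_force"],o["moment"],o["finger_gap"])
c=cams.read_camera("wrist");save(c,"pics/w9.png")
c=cams.read_camera("side")
cv2.imwrite("pics/s9.png",cv2.resize(c["img"][30:180,230:400,::-1],None,fx=4,fy=4,interpolation=cv2.INTER_CUBIC))
E
```

```text
[ 0.56920317 -0.28403091  0.20712741] [-0.11920957 -3.02155692 -2.45633789] [-0.42400147  0.21245489  0.07956766] 0.02524410053266019
```

View pics/s9.png

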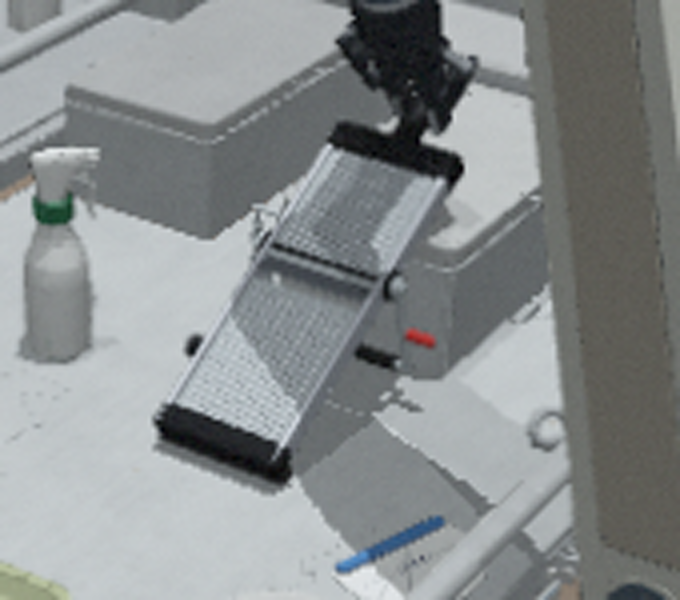

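View pics/w9.png

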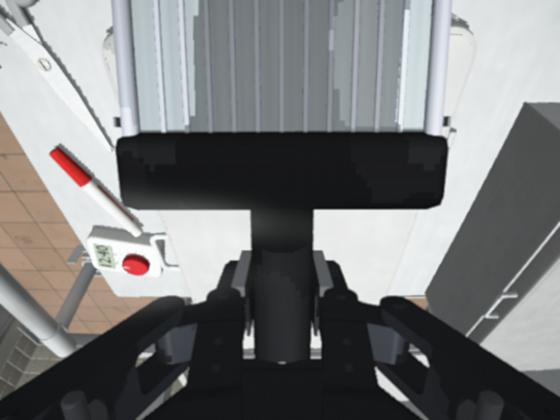

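send_rows([
  [0.2, 0, -0.1, 0, 0, 0],
  [0.25, 0, -0.12, 0, 0, 0],
  [0.3, 0, -0.145, 0, 0, 0],
  [0.3, 0, -0.145, 0, 0, 0],
  [0.3, 0, -0.145, 0, 0, 0],
  [0.3, 0, -0.145, 0, 0, 0],
  [0.3, 0, -0.145, 0, 0, 0],
  [0, 0, 0, 0, 0, 0],
  [0, 0, 0, 0, 0, 0],
])

```text
time: 14.72
ee_pos: [0.5694, -0.2169, 0.206]
eef_rot: [0.158, 0.689, 0.689, -0.159]
contact_force: [0.2, 0.7, -6.3]
finger_gap: 0.0249
```

```bash
python3 - <<'E'
from h import *
p,R=pose();o=observe();print(p,o["contact_force"],o["moment"],o["finger_gap"])
c=cams.read_camera("wrist");save(c,"pics/w10.png")
S=cams.read_camera("side");T=cams.read_camera("top")
cv2.imwrite("pics/s10.png",cv2.resize(S["img"][30:180,230:400,::-1],None,fx=4,fy=4,interpolation=cv2.INTER_CUBIC))
cv2.imwrite("pics/t10.png",cv2.resize(T["img"][165:265,230:430,::-1],None,fx=4,fy=4,interpolation=cv2.INTER_CUBIC))
E
```

```text
[ 0.56942507 -0.21693276  0.20600785] [ 0.19326999  0.67622197 -6.34064553] [ 0.71012745 -0.06032079 -0.03984069] 0.024916138908971677
```

View pics/s10.png

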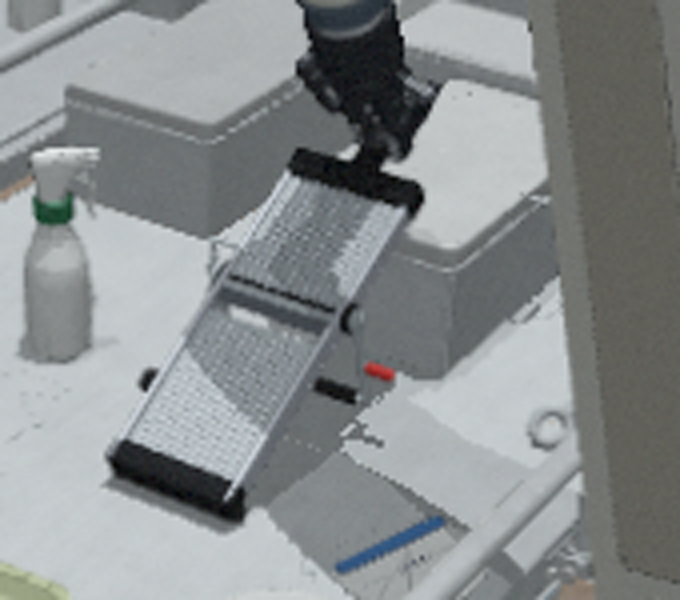

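View pics/t10.png

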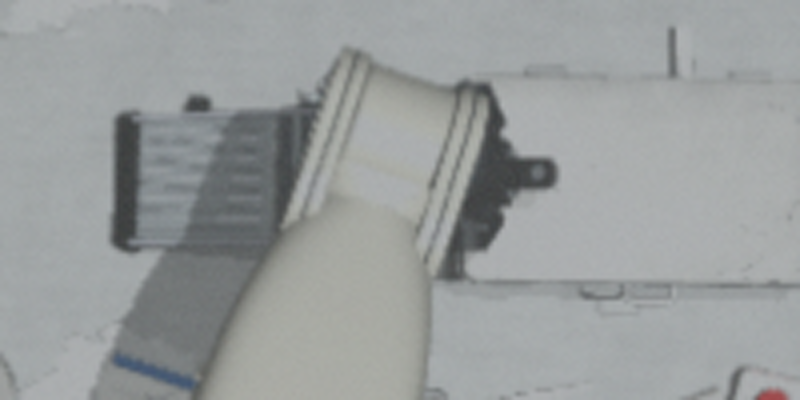

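View pics/w10.png

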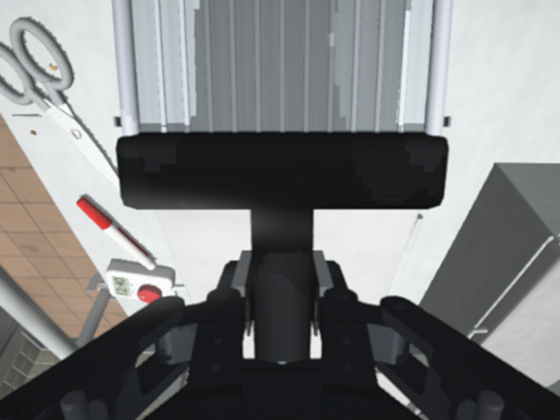

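send_rows([
  [0.22, 0, -0.11, 0, 0, 0],
  [0.23, 0, -0.11, 0, 0, 0],
  [0, 0, 0, 0, 0.2, 0],
  [0, 0, 0, 0, 0.2, 0],
  [0.08, 0, 0.18, 0, 0, 0],
  [0.08, 0, 0.18, 0, 0, 0],
  [0.08, 0, 0.18, 0, 0, 0],
  [0, 0, 0, 0, 0, 0],
  [0, 0, 0, 0, 0, 0],
])

```text
time: 15.62
ee_pos: [0.5698, -0.2046, 0.1893]
eef_rot: [0.148, 0.693, 0.69, -0.147]
contact_force: [-0.5, -4.6, 1.9]
finger_gap: 0.0251
```

send_rows([
  [0.04, 0, 0.09, 0, 0, 0],
  [0.04, 0, 0.09, 0, 0, 0],
  [0, 0, 0, 0, 0, 0],
  [0, 0, 0, 0, 0, 0],
])

```text
time: 15.95
ee_pos: [0.5698, -0.2047, 0.1836]
eef_rot: [0.148, 0.693, 0.69, -0.147]
contact_force: [-0.4, -6.4, 2.7]
finger_gap: 0.0249
```

```bash
python3 - <<'E'
from h import *
p,R=pose();o=observe();print(p,o["contact_force"],o["moment"],o["finger_gap"]);print(R.round(3))
S=cams.read_camera("side")
cv2.imwrite("pics/s11.png",cv2.resize(S["img"][30:180,230:400,::-1],None,fx=4,fy=4,interpolation=cv2.INTER_CUBIC))
E
```

```text
[ 0.56981448 -0.20471037  0.18361817] [-0.44772013 -6.39090605  2.67903593] [-0.21908004  0.0258709   0.03436499] 0.02493683120442031
[[ 0.004  1.     0.   ]
 [ 0.913 -0.004 -0.408]
 [-0.408  0.002 -0.913]]
```

View pics/s11.png

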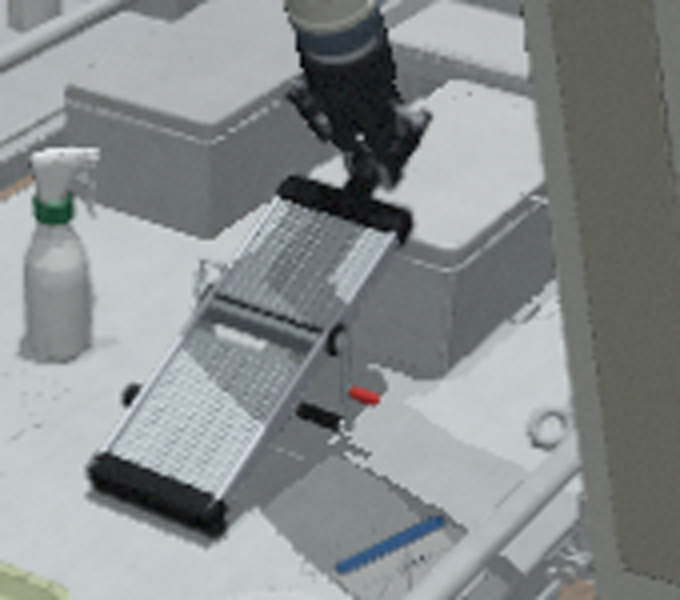

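send_rows([
  [0.02, 0, 0.1, 0, 0, 0],
  [0, 0, 0, 0, 0, 0],
  [0, 0, 0, 0, 0, 0],
])

```text
time: 16.25
ee_pos: [0.5698, -0.2054, 0.1807]
eef_rot: [0.148, 0.693, 0.69, -0.147]
contact_force: [0.4, -6.7, 2.6]
finger_gap: 0.0246
```

send_rows([
  [0.02, 0, 0.08, 0, 0, 0],
  [0, 0, 0, 0, 0, 0],
  [0, 0, 0, 0, 0, 0],
])

```text
time: 16.5
ee_pos: [0.5702, -0.2059, 0.1792]
eef_rot: [0.149, 0.693, 0.69, -0.147]
contact_force: [0.5, -5.1, 8.9]
finger_gap: 0.0249
```

```bash
python3 - <<'E'
from h import *
p,R=pose();o=observe();print(p,o["contact_force"],o["moment"],o["finger_gap"])
S=cams.read_camera("side")
cv2.imwrite("pics/s12.png",cv2.resize(S["img"][60:180,230:360,::-1],None,fx=5,fy=5,interpolation=cv2.INTER_CUBIC))
E
```

```text
[ 0.57019408 -0.2058799   0.17924864] [ 0.46095975 -5.13365508  8.86928908] [-0.44574563  0.35552231  0.02616119] 0.024881903804363913
```

View pics/s12.png

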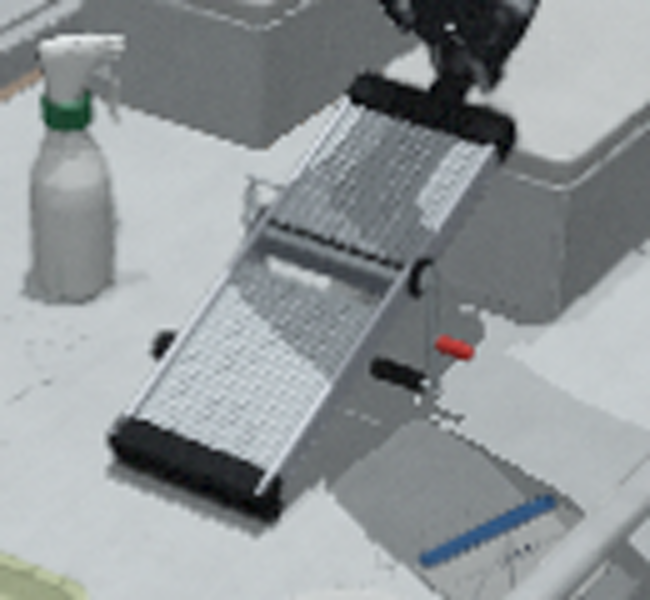

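send_rows([
  [0, 0, 0, 0, 0, 0],
  [0, 0, 0, 0, 0, 0],
  [-0.02, 0, -0.03, 0, 0, 0],
  [0, 0, 0, 0, 0, 0],
  [0, 0, 0, 0, 0, 0],
  [0, 0, 0, 0, 0, 0],
], grip_force=20)

```text
time: 17.05
ee_pos: [0.57, -0.2057, 0.1794]
eef_rot: [0.148, 0.693, 0.69, -0.147]
contact_force: [0.8, -5.0, 3.8]
finger_gap: 0.0248
```

```bash
python3 - <<'E'
from h import *
o=observe();print(o["ee_pos"],o["contact_force"],o["moment"],o["finger_gap"])
S=cams.read_camera("side")
cv2.imwrite("pics/s13.png",cv2.resize(S["img"][60:180,230:360,::-1],None,fx=5,fy=5,interpolation=cv2.INTER_CUBIC))
l=np.radians(25);X=np.array([0,-np.cos(l),np.sin(l)]);Z=np.array([0,np.sin(l),np.cos(l)])
# measured peg red
im=S["img"].astype(int)[110:150,300:350];M=(im[...,0]>im[...,1]+60)&(im[...,0]>im[...,2]+60);ys,xs=np.nonzero(M);uv=(xs.mean()+300,ys.mean()+110);print("peg",uv)
og,v=ray(S,uv); print("peg on x=.485:",og+v*(.485-og[0])/v[0])
a=np.radians(8)+1.17
for pit in (22,25,28):
    l=np.radians(pit);X=np.array([0,-np.cos(l),np.sin(l)]);Z=np.array([0,np.sin(l),np.cos(l)])
    g=o["ee_pos"]+pose()[1]@[0,0,.003]
    og=g-X*.362-Z*.0135
    print(pit,"origin if handle",g.round(4),og.round(4),"peg",(og+X*(.19-.052*np.cos(a))+Z*(.01-.052*np.sin(a))).round(4))
E
```

```text
[ 0.5699542  -0.20569977  0.17944591] [ 0.75488638 -5.0456571   3.79286894] [-0.37575332  0.00559192  0.04748441] 0.024751265567389456
peg (np.float64(320.3478260869565), np.float64(129.0))
peg on x=.485: [ 0.485      -0.05597749  0.05066958]
22 origin if handle [ 0.57   -0.2069  0.1767] [0.57   0.1237 0.0286] peg [ 0.57   -0.0551  0.0574]
25 origin if handle [ 0.57   -0.2069  0.1767] [0.57   0.1155 0.0115] peg [ 0.57   -0.0616  0.0496]
28 origin if handle [ 0.57   -0.2069  0.1767] [ 0.57    0.1064 -0.0052] peg [ 0.57   -0.0684  0.0422]
```

View pics/s13.png

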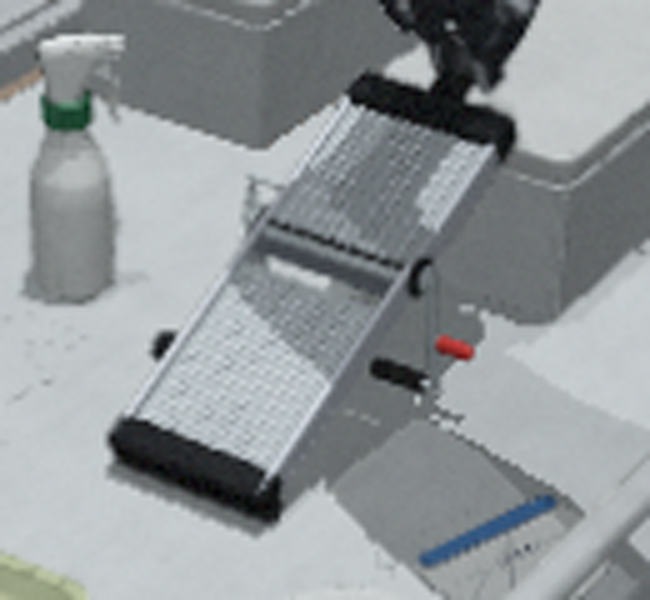

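```bash
python3 - <<'E'
from h import *
S=cams.read_camera("side");T=cams.read_camera("top");W=cams.read_camera("wrist")
save(W,"pics/w14.png")
cv2.imwrite("pics/s14.png",cv2.resize(S["img"][130:175,240:330,::-1],None,fx=8,fy=8,interpolation=cv2.INTER_CUBIC))
cv2.imwrite("pics/t14.png",cv2.resize(T["img"][180:240,240:330,::-1],None,fx=8,fy=8,interpolation=cv2.INTER_CUBIC))
# predicted standing, foot bar axis ends with origin y from peg
for oy in (.112,.1155,.119):
  o=np.array([.57,oy,.010]);l=np.radians(25);X=np.array([0,-np.cos(l),np.sin(l)]);Z=np.array([0,np.sin(l),np.cos(l)]);Y=np.array([1.,0,0]);a=np.radians(8)+1.17
  pts=[o+Y*-.06,o+Y*.06,o+X*(.19-.052*np.cos(a))+Z*(.01-.052*np.sin(a))-Y*.085,o+X*(.19-.094*np.cos(a))+Z*(.01-.094*np.sin(a))-Y*.04,o+X*.19+Z*.01-Y*.074]
  print(oy,"side",proj(S,pts).round(1).tolist(),"top",proj(T,pts[:2]).round(1).tolist())
E
```

```text
0.112 side [[285.5, 160.5], [255.2, 148.4], [321.7, 128.5], [311.0, 133.8], [318.1, 115.4]] top [[256.0, 226.2], [257.0, 193.8]]
0.1155 side [[284.9, 161.1], [254.6, 148.9], [321.2, 128.9], [310.5, 134.2], [317.6, 115.8]] top [[255.1, 226.1], [256.0, 193.8]]
0.119 side [[284.3, 161.6], [254.0, 149.4], [320.6, 129.4], [309.9, 134.7], [317.0, 116.2]] top [[254.1, 226.1], [255.1, 193.8]]
```

View pics/s14.png

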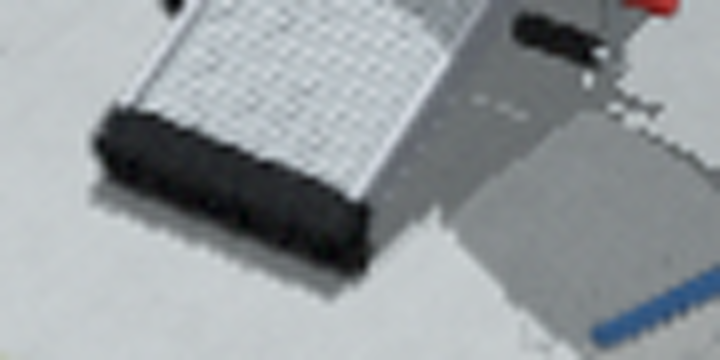

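View pics/t14.png

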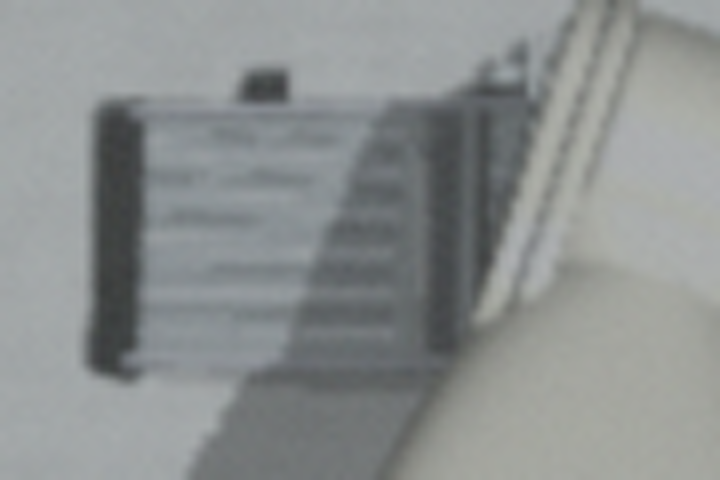

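View pics/w14.png

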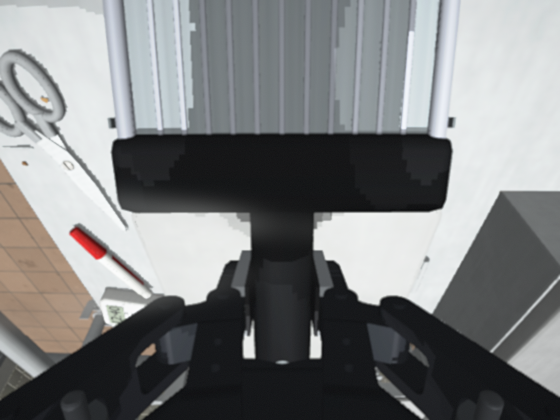

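send_rows([
  [-0.03, 0, 0.015, 0, 0, 0],
  [0, 0, 0, 0, 0, 0],
  [0, 0, 0, 0, 0, 0],
  [0, 0, 0, 0, 0, 0],
])

```text
time: 17.58
ee_pos: [0.57, -0.2059, 0.1792]
eef_rot: [0.148, 0.693, 0.691, -0.147]
contact_force: [1.0, -0.9, 6.5]
finger_gap: 0.0252
```

send_rows([
  [0, 0, 0.02, 0, 0, 0],
  [0, 0, 0, 0, 0, 0],
  [0, 0, 0, 0, 0, 0],
  [0, 0, 0, 0, 0, 0],
])

```text
time: 17.92
ee_pos: [0.57, -0.2061, 0.179]
eef_rot: [0.148, 0.693, 0.691, -0.147]
contact_force: [0.7, -0.3, 8.0]
finger_gap: 0.025
```

send_rows([
  [-0.02, 0, -0.055, 0, 0, 0],
  [0, 0, 0, 0, 0, 0],
  [0, 0, 0, 0, 0, 0],
  [0, 0, 0, 0, 0, 0],
  [0, 0, 0, 0, 0, 0],
])

```text
time: 18.33
ee_pos: [0.5695, -0.2058, 0.1795]
eef_rot: [0.147, 0.693, 0.691, -0.147]
contact_force: [1.7, 0.1, -0.8]
finger_gap: 0.0249
```

send_rows([
  [0, 0, 0, 0, 0, 0],
  [0, 0, 0, 0, 0, 0],
  [0, 0, 0, 0, 0, 0],
  [0, 0, 0, 0, 0, 0],
  [0, 0, 0, 0, 0, 0],
  [0, 0, 0, 0, 0, 0],
], grip_force=50)

```text
time: 18.83
ee_pos: [0.5693, -0.2058, 0.1796]
eef_rot: [0.147, 0.693, 0.691, -0.147]
contact_force: [1.0, 0.7, -0.7]
finger_gap: 0.0248
```

```bash
python3 - <<'E'
from h import *
o=observe();print(o["time"],o["ee_pos"],o["contact_force"],o["moment"],o["finger_gap"],abs(o["dq"]).max())
S=cams.read_camera("side")
im=S["img"].astype(int)[110:150,300:350];M=(im[...,0]>im[...,1]+60)&(im[...,0]>im[...,2]+60);ys,xs=np.nonzero(M);print("peg",xs.mean()+300,ys.mean()+110)
cv2.imwrite("pics/s15.png",cv2.resize(S["img"][60:180,230:360,::-1],None,fx=5,fy=5,interpolation=cv2.INTER_CUBIC))
S2=cams.read_camera("side");save(S2,"pics/s15full.png")
E
```

```text
18.8333 [ 0.56932187 -0.20575478  0.17961409] [ 1.00763628  0.72278039 -0.74365344] [ 1.03579485 -0.5129198  -0.24074041] 0.02475525161733766 0.002141176269682029
peg 320.5 129.0
```

View pics/s15.png

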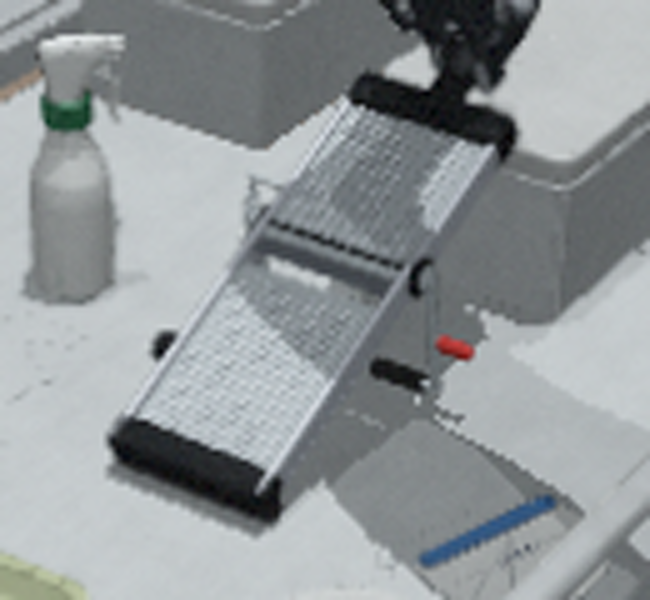

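```bash
cat > avg.py <<'E'
from h import *
F=[];M=[]
for i in range(12):
    o=observe();F.append(o["contact_force"]);M.append(o["moment"]);cams.read_camera("wrist")
F=np.array(F);M=np.array(M);print("F",F.mean(0).round(2),F.std(0).round(2),"M",M.mean(0).round(3),M.std(0).round(3),o["ee_pos"].round(4),o["time"])
E
python3 avg.py
```

```text
F [ 1.34  1.02 -2.41] [0.46 0.72 0.45] M [ 1.204 -0.458 -0.234] [0.091 0.039 0.037] [ 0.5693 -0.2057  0.1796] 19.4833
```

send_rows([
  [0.01, 0, 0.03, 0, 0, 0],
  [0, 0, 0, 0, 0, 0],
  [0, 0, 0, 0, 0, 0],
  [0, 0, 0, 0, 0, 0],
], grip_force=20)

```text
time: 19.87
ee_pos: [0.5696, -0.206, 0.1793]
eef_rot: [0.147, 0.692, 0.691, -0.147]
contact_force: [1.1, 2.2, 4.0]
finger_gap: 0.0253
```

```bash
python3 avg.py
```

```text
F [1.17 1.97 4.6 ] [0.48 0.61 0.72] M [ 0.98  -0.161 -0.169] [0.098 0.035 0.027] [ 0.5695 -0.2061  0.1791] 20.4167
```

send_rows([
  [0, 0, 0, 0, 0.1, 0],
  [0, 0, 0, 0, 0, 0],
  [0, 0, 0, 0, 0, 0],
  [0, 0, 0, 0, 0, 0],
])

```text
time: 20.8
ee_pos: [0.5695, -0.2063, 0.179]
eef_rot: [0.144, 0.693, 0.691, -0.144]
contact_force: [2.2, -0.6, 4.5]
finger_gap: 0.025
```

```bash
python3 avg.py
```

```text
F [ 1.54 -1.04  4.76] [0.64 0.54 0.5 ] M [-0.023 -0.297 -0.131] [0.093 0.029 0.031] [ 0.5695 -0.2062  0.1791] 21.35
```

send_rows([
  [-0.005, 0, -0.015, 0, 0, 0],
  [0, 0, 0, 0, 0, 0],
  [0, 0, 0, 0, 0, 0],
  [0, 0, 0, 0, 0, 0],
])

```text
time: 21.73
ee_pos: [0.5694, -0.2059, 0.1793]
eef_rot: [0.144, 0.693, 0.691, -0.144]
contact_force: [1.8, -0.4, 2.7]
finger_gap: 0.0247
```

```bash
python3 avg.py
```

```text
F [ 2.02 -0.93  3.24] [0.54 0.55 0.47] M [-0.006 -0.486 -0.128] [0.02  0.044 0.026] [ 0.5694 -0.2059  0.1793] 22.2833
```

send_rows([
  [-0.005, -0.02, -0.02, 0, 0, 0],
  [0, 0, 0, 0, 0, 0],
  [0, 0, 0, 0, 0, 0],
  [0, 0, 0, 0, 0, 0],
])

```text
time: 22.67
ee_pos: [0.5686, -0.2057, 0.1795]
eef_rot: [0.143, 0.693, 0.691, -0.144]
contact_force: [1.1, -0.5, -1.0]
finger_gap: 0.025
```

```bash
python3 avg.py
```

```text
F [ 1.62 -1.03 -2.41] [0.4  0.39 0.72] M [ 0.295 -0.529 -0.385] [0.093 0.05  0.029] [ 0.5687 -0.2057  0.1797] 23.2167
```

send_rows([
  [0.005, 0, 0.012, 0, 0.02, 0],
  [0, 0, 0, 0, 0, 0],
  [0, 0, 0, 0, 0, 0],
  [0, 0, 0, 0, 0, 0],
])

```text
time: 23.6
ee_pos: [0.5688, -0.2058, 0.1795]
eef_rot: [0.143, 0.693, 0.692, -0.144]
contact_force: [1.0, -0.1, -2.4]
finger_gap: 0.025
```

```bash
python3 avg.py
```

```text
F [ 1.28  0.06 -2.3 ] [0.56 0.5  0.48] M [ 0.385 -0.32  -0.403] [0.029 0.034 0.031] [ 0.5688 -0.2058  0.1795] 24.15
```

send_rows([
  [0.005, 0, 0.015, 0, 0.04, 0],
  [0, 0, 0, 0, 0, 0],
  [0, 0, 0, 0, 0, 0],
  [0, 0, 0, 0, 0, 0],
])

```text
time: 24.53
ee_pos: [0.569, -0.2059, 0.1793]
eef_rot: [0.142, 0.693, 0.692, -0.142]
contact_force: [2.4, 0.6, 1.0]
finger_gap: 0.0247
```

```bash
python3 avg.py; python3 - <<'E'
from h import *
S=cams.read_camera("side");p,R=pose();print(p,R.round(3).tolist())
im=S["img"].astype(int)[110:150,300:350];M=(im[...,0]>im[...,1]+60)&(im[...,0]>im[...,2]+60);ys,xs=np.nonzero(M);print("peg",xs.mean()+300,ys.mean()+110)
cv2.imwrite("pics/s16.png",cv2.resize(S["img"][60:180,230:360,::-1],None,fx=5,fy=5,interpolation=cv2.INTER_CUBIC))
save(cams.read_camera("wrist"),"pics/w16.png")
E
```

```text
F [2.31 0.27 0.92] [0.44 0.33 0.42] M [ 0.083 -0.491 -0.142] [0.077 0.043 0.037] [ 0.5689 -0.206   0.1792] 25.0833
[ 0.56893557 -0.20596058  0.17921855] [[0.002, 1.0, -0.001], [0.919, -0.003, -0.394], [-0.394, 0.0, -0.919]]
peg 320.8 129.15
```

View pics/s16.png

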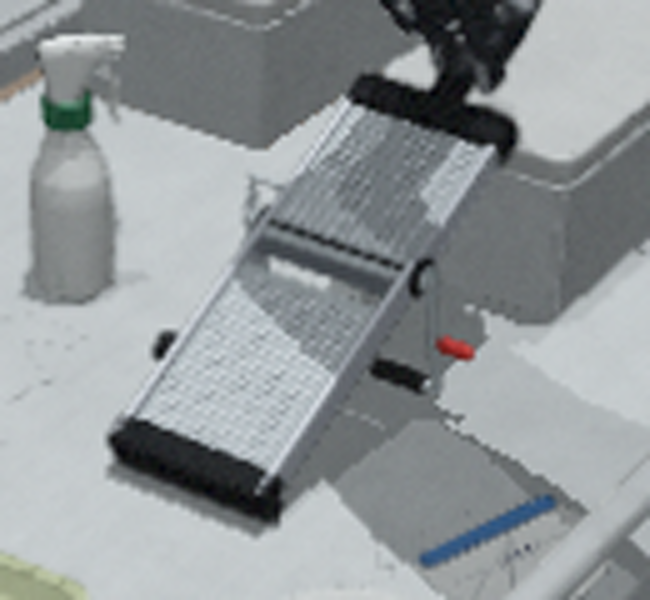

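View pics/w16.png

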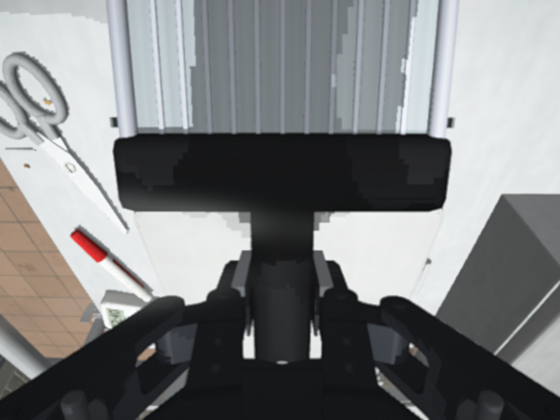

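send_rows([
  [0, 0, 0, 0, 0, 0],
  [0, 0, 0, 0, 0, 0],
  [0, 0, 0, 0, 0, 0],
  [0, 0, 0, 0, 0, 0],
  [0, 0, 0, 0, 0, 0],
  [0, 0, 0, 0, 0, 0],
], grip_force=35)

```text
time: 25.73
ee_pos: [0.5689, -0.206, 0.1792]
eef_rot: [0.142, 0.694, 0.692, -0.142]
contact_force: [2.4, -1.4, 2.8]
finger_gap: 0.0251
```

```bash
python3 avg.py
```

```text
F [ 3.08 -1.66  3.12] [0.66 0.47 0.5 ] M [-0.4   -0.67  -0.111] [0.082 0.026 0.024] [ 0.5689 -0.2059  0.1792] 26.2833
```

send_rows([
  [0, 0, -0.005, 0, -0.03, 0],
  [0, 0, 0, 0, 0, 0],
  [0, 0, 0, 0, 0, 0],
  [0, 0, 0, 0, 0, 0],
  [0, 0, 0, 0, 0, 0],
])

```text
time: 26.75
ee_pos: [0.5689, -0.2058, 0.1792]
eef_rot: [0.143, 0.693, 0.692, -0.143]
contact_force: [4.3, -2.0, 3.9]
finger_gap: 0.0248
```

```bash
python3 avg.py;  python3 - <<'E'
from h import *
T=cams.read_camera("top");save(T,"pics/t17.png")
a=cv2.imread("pics/top0.png").astype(int);b=T["img"][:,:,::-1].astype(int)
for n,(x0,y0,x1,y1) in dict(tub=(198,245,238,285),spray=(288,130,318,162),tongs=(148,226,210,246)).items(): print(n,abs(a-b)[y0:y1,x0:x1].mean().round(2))
S=cams.read_camera("side");im=S["img"].astype(int)[110:150,300:350];M=(im[...,0]>im[...,1]+60)&(im[...,0]>im[...,2]+60);ys,xs=np.nonzero(M);print("peg",xs.mean()+300,ys.mean()+110)
E
```

```text
F [ 3.32 -2.19  4.59] [0.49 0.29 0.48] M [-0.452 -0.725 -0.136] [0.039 0.032 0.031] [ 0.5688 -0.2058  0.1792] 27.3
tub 9.86
spray 5.11
tongs 5.24
peg 320.7368421052632 129.21052631578948
```

```bash
python3 - <<'E'
from h import *
o=observe();print(o["time"],o["finger_gap"],abs(o["dq"]).max());print(order.hand_in())
E
```

```text
27.45 0.025232216258748295 0.0020116866510711375
the job is handed in; nothing more can be done
None
```

The job is handed in at 27.45 s. The leg is open and the slicer is off the box, standing on its foot and leg. The gripper still holds the handle at 35 N, with a 25 mm finger opening. No verdict was reported.

**What I did**
- With the slicer still leaning on the box, I pushed the red peg down along its arc with closed fingers until the leg snapped open.
- I then gripped the handle, lifted the slicer about 18 mm, moved it about 80 mm along the worktop away from the box and set it down.

**Last checks**
- **Leg:** after the snap, the peg was within about 0.5 pixel of its fully-open position in the side and top views. At the end it was still where a standing slicer at 25° with the leg open should put it.
- **Handle and foot:** the TCP (tool centre point) height was 0.179 m, as worked out for standing. By eye, the foot looked down on the worktop.
- **Motion:** the arm was still.

**What disagreed or stayed uncertain**
- **Load on the leg:** this is inferred from the wrist force and not measured directly. The slicer was close to standing freely at 20 N grip, with about 1 N and 0.1 Nm at the wrist. After I raised the grip to 35 N, the readings drifted to about 4.6 N downward push and -0.45 Nm. A small correction did not remove this. It puts more load on the leg and may make the foot light.
- **Tub, spray bottle and tongs:** I never went near them. The top-view comparison of those areas showed differences (the tub most), which I put down to shadow and image noise without looking into it further.

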